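# Rivet the key machine's cover

### The arm

A 6-joint arm with a two-finger parallel gripper is mounted at the origin on the work surface. World frame = base frame: x ahead of the robot, y to its left, z up, the work surface at z = 0. Lengths are in m, angles in rad, forces in N, time in s.
With the tool pointing down it reaches from about 0.35 to 0.975 m from the base axis. Payload 17.4 kg.
Tool frame: the origin (TCP) lies midway between the tips of the shut fingers; the grasp point (between the pads) lies 19 mm behind it; z points along the fingers, y is the line along which they close (so a half turn about z gives the same grasp; the last joint's range is limited). The gripper opens to 85 mm and grips with 20 to 120 N. Pads are 22 mm wide; open, the fingers measure 114 mm over their backs; the gripper's body (76 mm by 85 mm) begins 54 mm behind the grasp point. The pads swing forward as they close: fully open they stand 13 mm farther back than shut.
Start: joints at [-1.314, 0.116, 1.442, -0, 1.584, -0.038], TCP at [0.196, -0.646, 0.231] pointing down, gripper open.
Joint ranges: [-2.83, 2.83], [-0.83, 2.19], [0.07, 2.5], [-1.14, 4.28], [0.01, 3], [-2.97, 2.97]. Speed limits (rad/s): [1.89, 1.89, 2.22, 3.14, 3.14, 3.14].

### API

Orientations are given as a rotation vector (axis times angle).
In Python, from station import manip, snapshot gives the robot as it stands.
- The arm moves only by the shell command python3 -m creep 'ROWS' [OPENING] [FORCE]. ROWS is JSON, a list of rows, each a list of 2 entries, a list of its own where there are three numbers: the shift along the tool's x, y, z in mm, then the turn, a rotation vector about the tool's x, y, z in rad. A call has 1 to 12 rows; each row shifts and turns the commanded pose from where the row before left it, along the tool's axes as they then stand; what a row does not reach is not made up. A row lasts 1/12 s, in which the tool goes at most 41.7 mm and 7.16 degrees, less where a joint would pass 70% of its speed; a pose out of reach is approached as far as the arm can. A call with a gripper value outside its range is refused whole. OPENING is the opening, from 0 (shut) to 1 (fully open), set as the call begins (- or left out, the last holds). The fingers move at their own pace and stop on an object; FORCE is the grip in N (left out, the last holds). Time passes only in rows, so rows that do not move let the fingers close. It gives the time, the measured TCP pose, the force, the opening and the grip force at its end, in the units of the state.
- manip.sense(): the state, without advancing time (a new reading comes with each control period).
- snapshot(name): name is "scene" or "side" or "wrist"; returns a dict with "pixels" (420x560x3 uint8, red, green, blue), "depth" (420x560 float32, m along the optical axis (not along the pixel's ray), 0 where there is no reading), "camera_matrix" (3x3 intrinsics, pixels), "k1" (the pictures are not rectified: a ray, as slopes to the right and down, at radius r is drawn at 1 + k1 r^2 times it, then the intrinsics apply), "rvec" (rotation vector, rad) and "tvec" (3), from world to camera coordinates, as OpenCV has them; the wrist camera has in their place "T_tool_cam" (4x4, takes a point from camera to tool coordinates, whose origin is the TCP and whose axes are the flange's). Camera axes: x right, y down, z forward; pixel columns grow to the right and rows downward; lengths in m; the calibration is good to about 2 mm. A picture is of the moment at which its call begins: read the wrist's pose just before it.
- manip.job_done(): hands the job in; it is judged then, once.
The state is a dict: "time_s": time; "qpos": joint angles; "qvel": joint speeds; "joint_efforts": joint torques, N m; "eef_pos": TCP position; "eef_rot": TCP orientation; "wrist_force": force on the tool from outside, world axes, zero at the start; "ft_torque": the same for the moment, N m; "opening": finger opening in m; "grip_force": force on a finger pad.
Only numpy, scipy, OpenCV 4.12 (cv2) and the standard library are available. Lean on these libraries where they do the work, as an engineer would, in place of code of your own. Each camera call takes 0.05 s, during which the arm holds its last target. There are 200 camera calls.

### The job

Fasten the loose corner of the key-cutting machine's cover: take the push rivet whose centre pin still stands proud from the wooden rack, seat it fully home in the cover's empty hole with its pin still up, then press the pin down flush with its collar and let go. The thin cover settles and gives on its rubber mounts by an amount that cannot be seen, and cracks if loaded with more than about 20 N, and the pin moves only under a firm push, so press by feel. Leave everything else where it is.

Things in the scene. Friction and masses are not known exactly. Their poses are not given: they have to be found in the camera images.
- rivet: Black plastic push rivet, upright in a rack socket, its pin proud. Origin on its axis at the flange's underside, z up. Flange 26 mm dia, z 0 to 3 mm; collar 18 mm dia, z 3 to 13 mm (grip here); sleeve 12 mm dia down to z -12, then two tongues down to -18.5 that spread past the hole's edge as the pin goes down: pressed early, it no longer enters. 22 to 40 g in all.
- pin (a joint): Travel of the rivet's 10 mm centre pin, m: 0 = pin top 8 mm above the collar, 0.008 = flush with the collar's top (the stop). Starts at 0 to 0.002. It slides only under a push of about 12 N (a little more when fast), does not spring back and stays where left. Closed fingertips pressed centrally on it meet the collar when it is flush, and the force then rises.
- pin_top (a point): Centre of the top of the rivet's pin; it moves with the pin.
- hole (a point): Centre of the mouth of the empty hole, on the cover's upper face (48 to 69 mm above the table at the start), z up. Through hole 13.5 mm dia with a 1 mm chamfer, in the 10 mm thick cover, 40 mm or more free below. It lies at x -55, y -40 mm from the cover's middle. The rivet is home when its origin is at this point.
- cover: Grey plastic cover, 191 x 161 x 10 mm, origin amid its underside. It moves straight down only: above about 4 N it settles for good by an unseen 0 to 12 mm, new each time, then gives 1 mm per 8 N and springs back. Cracks above about 20 N. Other corners (+-55, +-40 mm): rivets already set, collars 13 mm high. Machine deck 90 to 215 mm to its +y, up to 66 mm above the cover.
- rack: Wooden block 56 x 165 x 30 mm, fixed; origin at the centre of its underside. Three 14.5 mm sockets in a row along its y at -50, 0, +50 mm; flanges rest on its top, 30 mm above the table. Which thing stands in which socket varies.
- spent_rivet: Bystander in the rack: a used rivet with the same flange and collar but no pin standing up (top is flat). Origin at its flange's underside.
- plug: Bystander in the rack: a plug with the same flange and a domed top, 13 mm high, no pin. Origin at its flange's underside.
- tin: Bystander: open steel tin, 60 mm diameter, 55 mm high, origin at the centre of its underside.
- padlock: Bystander: brass padlock lying flat, 45 x 50 x 20 mm with a shackle, origin at the centre of its body's underside.
- screwdriver: Bystander: red-handled screwdriver lying on the table, handle to its -x.
- hammer: Bystander: wooden-handled hammer lying on the table, handle to its -x.
- file: Bystander: flat file with wooden handle lying along its y, 205 mm long, 20 mm high, origin on the table near its middle.
- key_box: Bystander: shallow wooden box of key blanks, 75 x 130 x 28 mm, origin at the centre of its underside.

How it is judged:
On the way, in this order (a step that is already met when the one before it is completed fails the run):
1. the rivet is seated fully home in the empty hole, its pin still standing proud (horizontal distance between rivet and hole below 0.0025 m and z of rivet in the frame of hole between -0.003 and 0.002 m and angle between the z axis of rivet and the z axis of hole, either way round below 0.08 rad and value of joint pin below 0.004 m), for 0.2 s.
2. its pin is pressed flush while the rivet stays home (horizontal distance between rivet and hole below 0.0025 m and z of rivet in the frame of hole between -0.003 and 0.002 m and angle between the z axis of rivet and the z axis of hole, either way round below 0.08 rad and value of joint pin above 0.0065 m), for 0.1 s.
At the end, for the whole second after the job is handed in: The rivet stands in the hole, within 2.5 mm of its centre, its flange within 2 mm of the cover's face and square to it (0.08 rad), its pin within 1.5 mm of flush, at rest and released; the bystanders are where they were (all of step 2 and linear speed of rivet below 0.02 m/s and contact force between the fingers and rivet below 0.1 N); the robot touches nothing.
It fails at once if the cover is loaded with more than 21 N (contact force between anything else and cover above 21 N).
It fails at once if a bystander (plug, spent rivet, tin, padlock, screwdriver, hammer, file or key box) is moved by more than 20 mm (distance of any of plug, spent_rivet, tin, padlock, screwdriver, hammer, file, key_box from where it was at the start of the episode above 0.02 m).
It also fails if it takes over 48 s, if anything falls off the work surface, if the arm or the gripper's body presses on something with over 40 N, if the wrist force passes 120 N, or if a joint passes its speed limit or range.

## Working session

There is one attempt and no reset: what is moved stays moved. The work goes in short steps, Python scripts to look and compute and a shell command to move; the robot and the scene stay as the last step left them, time stands still between calls to the robot, and variables do not carry over. Pictures are saved under pics/ and viewed, at most 10 in all, crops included, and the job is handed in when it is done.

```bash
ls; mkdir -p pics
cat > h.py <<'E'
import numpy as np,cv2
from scipy.spatial.transform import Rotation as R
from station import manip,snapshot
def snap(n,f=None):
    s=manip.sense(); c=snapshot(n); c['s']=s
    if f: cv2.imwrite('pics/'+f,cv2.cvtColor(c['pixels'],cv2.COLOR_RGB2BGR))
    if n=='wrist':
        T=np.eye(4);T[:3,:3]=R.from_rotvec(s['eef_rot']).as_matrix();T[:3,3]=s['eef_pos'];c['T']=T@np.array(c['T_tool_cam'])
    else:
        T=np.eye(4);T[:3,:3]=R.from_rotvec(np.ravel(c['rvec'])).as_matrix();T[:3,3]=np.ravel(c['tvec']);c['T']=np.linalg.inv(T)
    return c
def rays(c,uv):
    uv=np.atleast_2d(np.array(uv,float));K=np.array(c['camera_matrix'])
    p=cv2.undistortPoints(uv[:,None],K,np.array([c['k1'],0,0,0.]))[:,0]
    return np.c_[p,np.ones(len(p))]
def atz(c,uv,z):
    d=rays(c,uv)@c['T'][:3,:3].T;o=c['T'][:3,3]
    return o+d*((z-o[2])/d[:,2])[:,None]
def atdepth(c,uv):
    r=rays(c,uv);out=[]
    for (u,v),q in zip(np.atleast_2d(uv),r):
        u,v=int(round(u)),int(round(v));w=c['depth'][v-1:v+2,u-1:u+2];z=np.median(w[w>0]) if (w>0).any() else np.nan
        out.append(c['T'][:3,:3]@(q*z)+c['T'][:3,3])
    return np.array(out)
E
python3 - <<'E'
from h import *
import pickle
c=snap('scene','scene.png');pickle.dump(c,open('scene.pkl','wb'))
d=snap('side','side.png');pickle.dump(d,open('side.pkl','wb'))
print(c['T'],d['T'],c['k1'],c['camera_matrix'])
print(manip.sense())
E
```

```text
pics
[[ 0.02677498  0.82149596 -0.56958536  1.37290457]
 [ 0.99960512 -0.01714217  0.02226563 -0.03568992]
 [ 0.00852719 -0.5699566  -0.82163055  1.20203709]
 [ 0.          0.          0.          1.        ]] [[-0.94038849 -0.17012583  0.29449395  0.08863111]
 [-0.33995342  0.49580259 -0.79913169  1.42369269]
 [-0.01005792 -0.85160847 -0.52408191  0.98514974]
 [ 0.          0.          0.          1.        ]] 0.008179570222216844 [[538.17101476   0.         279.91261027]
 [  0.         538.17101476 208.43058468]
 [  0.           0.           1.        ]]
{'time_s': 0.1, 'qpos': array([-1.31381778e+00,  1.16477148e-01,  1.44217719e+00, -3.30632385e-06,
        1.58401217e+00, -3.77787652e-02]), 'qvel': array([ 0.00188446, -0.00130412, -0.00020869, -0.00022589,  0.00090712,
       -0.0008321 ]), 'joint_efforts': array([ 3.77443212e-03, -7.33664775e+01, -6.33790183e+01,  1.31843135e-04,
        5.18306857e-03,  3.38524592e-05]), 'eef_pos': array([ 0.19605544, -0.64572999,  0.23062282]), 'eef_rot': array([-3.10648045e+00, -4.61172649e-01,  1.89602013e-04]), 'wrist_force': array([ 0.12492059, -0.32676794,  0.40926303]), 'ft_torque': array([ 0.00912289,  0.02514308, -0.01886448]), 'grip_force': 0.0, 'opening': 0.08570524796529441}
```

View pics/scene.png

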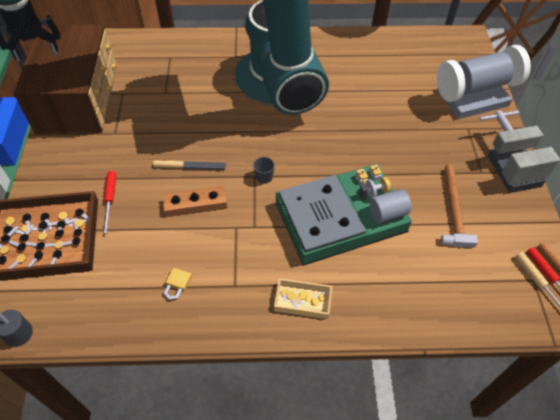

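The scene shows the rack at about (195,203) with three black items. The cover is at about (320,212), with rivets at three corners and the empty hole still to pick out. I'll enlarge both.

Run:
```python
from h import *
a=cv2.imread('pics/scene.png')
r=cv2.resize(a[180:225,155:235],None,fx=7,fy=7,interpolation=cv2.INTER_CUBIC)[:290]
k=cv2.resize(a[170:255,270:370],None,fx=5,fy=5,interpolation=cv2.INTER_CUBIC)[:,:]
o=np.zeros((600,800,3),np.uint8); 
r=cv2.resize(a[183:223,155:235],None,fx=5,fy=5,interpolation=cv2.INTER_CUBIC)
o[:200,:400]=r; o[200:540,:400]=cv2.resize(a[170:255,270:370],None,fx=4,fy=4,interpolation=cv2.INTER_CUBIC)
b=cv2.imread('pics/side.png'); o[:300,400:]=cv2.resize(b,(400,300),interpolation=cv2.INTER_AREA)
cv2.imwrite('pics/crop1.png',o)
```

```text
(no output)
```

View pics/crop1.png

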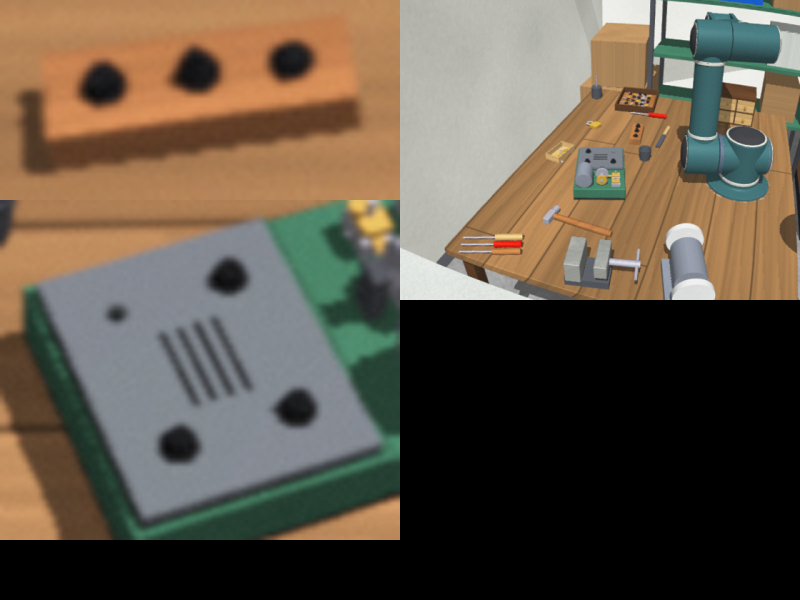

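The empty hole is at scene pixel about (299.2,198.2). The rack items are at about (175.6,200), (194.4,197) and (213.2,195). I can't tell which has the proud pin yet, though the middle one looks peaked.

Run:
```python
from h import *
import pickle
c=pickle.load(open('scene.pkl','rb'))
uv=[(299.2,198.2),(327,188.5),(344,222),(314.5,231),(310,195)]
print(np.round(atdepth(c,uv),4)); print(np.round(atz(c,uv[:1],.06),4))
uv=[(175.6,199.8),(194.4,197),(213.2,195),(185,199),(263,165)]
print(np.round(atdepth(c,uv),4));print(np.round(atz(c,uv[:3],.04),4))
print(R.from_rotvec(manip.sense()['eef_rot']).as_matrix().round(3), snapshot('wrist')['T_tool_cam'])
```

```text
[[0.5454 0.0471 0.054 ]
 [0.5319 0.1196 0.0767]
 [0.6385 0.1539 0.0783]
 [0.663  0.0785 0.0775]
 [0.5436 0.075  0.0651]]
[[0.5497 0.0466 0.06  ]]
[[ 0.5337 -0.28    0.0399]
 [ 0.5264 -0.2306  0.0411]
 [ 0.5189 -0.1813  0.0386]
 [ 0.5258 -0.2568  0.0319]
 [ 0.4083 -0.0475  0.0265]]
[[ 0.5337 -0.28    0.04  ]
 [ 0.5256 -0.2308  0.04  ]
 [ 0.52   -0.1812  0.04  ]]
[[ 0.957  0.291 -0.   ]
 [ 0.291 -0.957  0.001]
 [ 0.    -0.001 -1.   ]] [[-3.69867462e-04 -9.61026824e-01 -2.76454890e-01  6.88376916e-02]
 [ 9.99999932e-01 -3.55552575e-04 -1.01904056e-04 -4.67730655e-04]
 [-3.61717018e-07 -2.76454909e-01  9.61026890e-01 -1.42727340e-01]
 [ 0.00000000e+00  0.00000000e+00  0.00000000e+00  1.00000000e+00]]
```

```bash
python3 -m creep '[[[0,0,0],[0,0,-0.1185]],[[0,0,0],[0,0,-0.1185]],[[0,0,0],[0,0,-0.1185]],[[0,0,0],[0,0,-0.1185]],[[0,0,0],[0,0,-0.1185]],[[0,0,0],[0,0,-0.1185]],[[0,0,0],[0,0,-0.1185]],[[0,0,0],[0,0,-0.1185]],[[0,0,0],[0,0,-0.1185]],[[0,0,0],[0,0,-0.1185]],[[0,0,0],[0,0,-0.1185]],[[0,0,0],[0,0,-0.1185]]]' 
python3 -m creep '[[[26,28,3],[0,0,0]],[[26,28,3],[0,0,0]],[[26,28,3],[0,0,0]],[[26,28,3],[0,0,0]],[[26,28,3],[0,0,0]],[[26,28,3],[0,0,0]],[[26,28,3],[0,0,0]],[[26,28,3],[0,0,0]],[[26,28,3],[0,0,0]],[[26,28,3],[0,0,0]],[[26,28,10],[0,0,0]],[[26,28,10],[0,0,0]]]'
python3 -m creep '[[[26,28,10],[0,0,0]],[[23,24,10],[0,0,0]],[[0,0,0],[0,0,0]],[[0,0,0],[0,0,0]]]'
python3 - <<'E'
from h import *
import pickle
c=snap('wrist','w1.png');pickle.dump(c,open('w1.pkl','wb'));print(c['s']['eef_pos'],R.from_rotvec(c['s']['eef_rot']).as_matrix().round(3))
E
```

```text
time_s: 1.15
eef_pos: [0.1961, -0.6458, 0.231]
eef_rot: [-2.046, -2.383, -0.0]
wrist_force: [0.4, -0.8, -0.2]
opening: 0.0854
grip_force: 0.0
time_s: 2.15
eef_pos: [0.4841, -0.2867, 0.1814]
eef_rot: [2.053, 2.377, 0.0]
wrist_force: [-0.0, -0.8, -0.0]
opening: 0.0856
grip_force: 0.0
time_s: 2.48
eef_pos: [0.5279, -0.2308, 0.1604]
eef_rot: [-2.049, -2.379, 0.001]
wrist_force: [0.1, -0.2, 0.2]
opening: 0.0856
grip_force: 0.0
[ 0.52787904 -0.23082294  0.16038793] [[-0.148  0.989 -0.001]
 [ 0.989  0.148  0.001]
 [ 0.001 -0.001 -1.   ]]
```

View pics/w1.png

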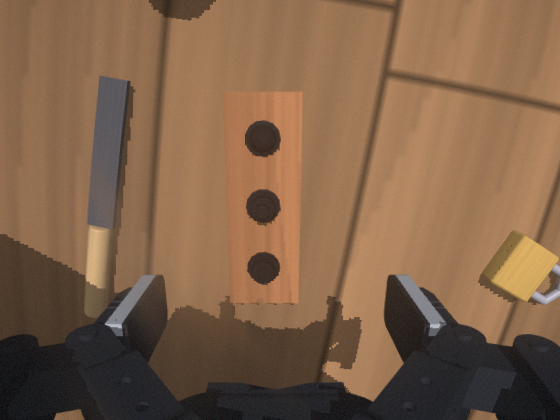

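The rack items are at (263,138), (263,206) and (264,268), and they are dark. I'll check their heights by depth and stretch the contrast.

Run:
```python
from h import *
import pickle
c=pickle.load(open('w1.pkl','rb'))
o=[]
for v in (138,206,268):
    g=np.array([(u,w) for u in range(240,288,3) for w in range(v-24,v+25,3)])
    p=atdepth(c,g); m=p[:,2]>.037; p=p[m]
    print(v,m.sum(),np.percentile(p[:,2],[5,50,90,98,100]).round(4),np.median(p,0).round(4), (p[:,2]>.0455).sum())
    for z in (.0455,): print(p[p[:,2]>z].mean(0) if (p[:,2]>z).any() else None)
    o.append(cv2.resize(np.clip(c['pixels'][v-28:v+28,235:291,::-1].astype(float)*3,0,255).astype(np.uint8),(266,266),interpolation=cv2.INTER_CUBIC))
print(atdepth(c,[(240,172),(288,172)])[:,2])
cv2.imwrite('pics/crop2.png',np.hstack(o))
```

```text
138 56 [0.0381 0.0411 0.0427 0.0429 0.0433] [ 0.5102 -0.1831  0.0411] 0
None
206 53 [0.0411 0.0434 0.0504 0.0507 0.051 ] [ 0.517  -0.2305  0.0434] 18
[ 0.51741445 -0.23218753  0.0499176 ]
268 50 [0.0392 0.0431 0.0436 0.0438 0.0439] [ 0.5245 -0.2807  0.0431] 0
None
[0.03014523 0.03031907]
```

View pics/crop2.png

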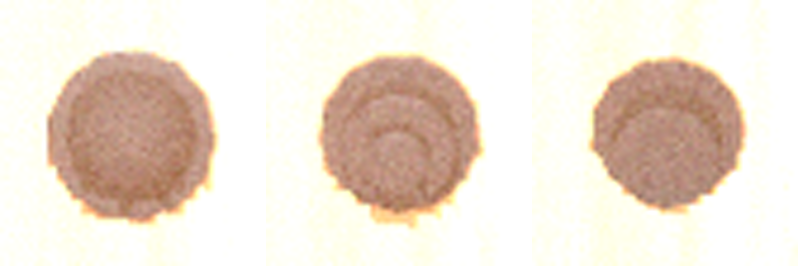

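The middle item has the proud pin: its top reaches z≈0.0505, against 0.043 for its neighbours. Its centre is at pixel about (263.2,210.6).

Run:
```python
from h import *
import pickle
c=pickle.load(open('w1.pkl','rb'))
p=atz(c,[(263.2,210.6)],.0505)[0]; print('pin',p)
# flange outlines: dark blob centroids
print('flange ctr-ish',atz(c,[(263.5,138)],.032),atz(c,[(263.5,268)],.036))
# rack edges at z .03
print(atz(c,[(226,92),(302,92),(231,303),(298,303)],.03).round(4))
T=R.from_rotvec(c['s']['eef_rot']).as_matrix();print('tool shift mm',T.T@(p-c['s']['eef_pos'])*1e3)
```

```text
pin [ 0.51782184 -0.23141967  0.0505    ]
flange ctr-ish [[ 0.51060498 -0.18315119  0.032     ]] [[ 0.52453315 -0.28116435  0.036     ]]
[[ 0.48   -0.1554  0.03  ]
 [ 0.5328 -0.1476  0.03  ]
 [ 0.5026 -0.3189  0.03  ]
 [ 0.557  -0.3106  0.03  ]]
tool shift mm [  0.80447973  -9.8876304  109.90198933]
```

```bash
python3 - <<'E'
from h import *
import pickle
for f,b in (('scene.pkl',(155,235,183,223)),('w1.pkl',(215,315,85,310))):
    c=pickle.load(open(f,'rb'))
    g=np.array([(u,w) for u in range(b[0],b[1]) for w in range(b[2],b[3])]);p=atdepth(c,g);q=p[(p[:,2]>.027)&(p[:,2]<.034)]
    q=q[np.isfinite(q).all(1)];print(f,len(q),cv2.minAreaRect((q[:,:2]*1000).astype(np.float32)),np.median(p[p[:,2]<.015],0))
E
python3 -m creep '[[[0,-10,20],[0,0,0]],[[1,0,20],[0,0,0]],[[0,0,20],[0,0,0]],[[0,0,0],[0,0,0]],[[0,0,0],[0,0,0]]]' 0.6
python3 - <<'E'
from h import *
import pickle
c=snap('wrist','w2.png');pickle.dump(c,open('w2.pkl','wb'));print(c['s']['eef_pos'])
p=c['pixels']; cv2.imwrite('pics/w2b.png',np.clip(p[:,:,::-1].astype(float)*2,0,255).astype(np.uint8))
E
```

```text
scene.pkl 908 ((519.9484252929688, -234.18380737304688), (58.960350036621094, 164.2617950439453), 8.209409713745117) [ 5.41163923e-01 -2.32420013e-01 -9.46640799e-05]
w1.pkl 14184 ((516.976806640625, -233.1363525390625), (56.640560150146484, 164.73097229003906), 8.37885570526123) [ 5.36291883e-01 -2.43579905e-01  1.46993199e-04]
time_s: 2.95
eef_pos: [0.5167, -0.2335, 0.1014]
eef_rot: [-2.054, -2.376, 0.001]
wrist_force: [-0.3, -0.2, 0.7]
opening: 0.051
grip_force: 0.0
[ 0.51671714 -0.23354949  0.10137093]
```

View pics/w2b.png

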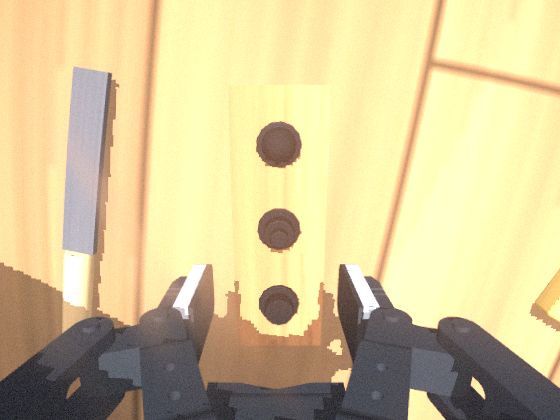

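The rivet pin is at (280,236), between the fingertips, whose inner faces are at about 210 and 340.

Run:
```python
from h import *
import pickle
c=pickle.load(open('w2.pkl','rb'))
g=np.array([(u,w) for u in range(250,310) for w in range(205,255)]);p=atdepth(c,g)
t=p[p[:,2]>.047];print(len(t),t.mean(0),cv2.minEnclosingCircle((t[:,:2]*1e3).astype(np.float32)), np.percentile(t[:,2],[50,95]))
k=p[(p[:,2]>.04)&(p[:,2]<.045)];print(cv2.minEnclosingCircle((k[:,:2]*1e3).astype(np.float32)))
p=atz(c,[(279.5,236)],.0505)[0];print(p)
T=R.from_rotvec(c['s']['eef_rot']).as_matrix();print(T.T@(np.r_[t.mean(0)[:2],.0345]-c['s']['eef_pos'])*1e3)
```

```text
251 [ 0.51710382 -0.23215912  0.04998682] ((517.195556640625, -232.67251586914062), 5.001149654388428) [0.05016219 0.05061449]
((517.2850952148438, -232.61080932617188), 8.962570190429688)
[ 0.51723864 -0.23083693  0.0505    ]
[ 1.2884191   0.64288225 66.8710038 ]
```

```bash
python3 -m creep '[[[1,0.6,20],[0,0,0]],[[0,0,20],[0,0,0]],[[0,0,15],[0,0,0]],[[0,0,8],[0,0,0]],[[0,0,3],[0,0,0]],[[0,0,0],[0,0,0]]]'
python3 -m creep '[[[0,0,0],[0,0,0]],[[0,0,0],[0,0,0]],[[0,0,0],[0,0,0]],[[0,0,0],[0,0,0]],[[0,0,0],[0,0,0]],[[0,0,0],[0,0,0]]]' 0 40
```

```text
time_s: 3.5
eef_pos: [0.5181, -0.232, 0.036]
eef_rot: [2.053, 2.377, 0.0]
wrist_force: [-0.8, -0.8, 0.2]
opening: 0.0513
grip_force: 0.0
time_s: 4.0
eef_pos: [0.5184, -0.2319, 0.0366]
eef_rot: [2.052, 2.376, 0.0]
wrist_force: [-1.0, 0.3, 5.9]
opening: 0.0154
grip_force: 38.9
```

```bash
python3 -m creep '[[[0,0,0],[0,0,0]],[[0,0,-2],[0,0,0]],[[0,0,-5],[0,0,0]],[[0,0,-12],[0,0,0]],[[0,0,-20],[0,0,0]],[[0,0,-20],[0,0,0]],[[0,0,-20],[0,0,0]],[[0,0,0],[0,0,0]],[[0,0,0],[0,0,0]]]'
python3 - <<'E'
from h import *
import pickle
c=snap('wrist','w3.png');pickle.dump(c,open('w3.pkl','wb'));print(c['s']['eef_pos'],c['s']['opening'],c['s']['ft_torque'])
p=c['pixels'][220:420,150:410]; cv2.imwrite('pics/w3b.png',cv2.resize(np.clip(p[:,:,::-1].astype(float)*2.2,0,255).astype(np.uint8),None,fx=3,fy=3,interpolation=cv2.INTER_CUBIC))
E
```

```text
time_s: 4.75
eef_pos: [0.5185, -0.2319, 0.1164]
eef_rot: [2.052, 2.375, 0.001]
wrist_force: [-0.7, 0.0, 0.0]
opening: 0.0153
grip_force: 39.0
[ 0.51847561 -0.23193506  0.11639969] 0.015256162929145565 [-0.01284857 -0.02003044 -0.00753956]
```

View pics/w3b.png

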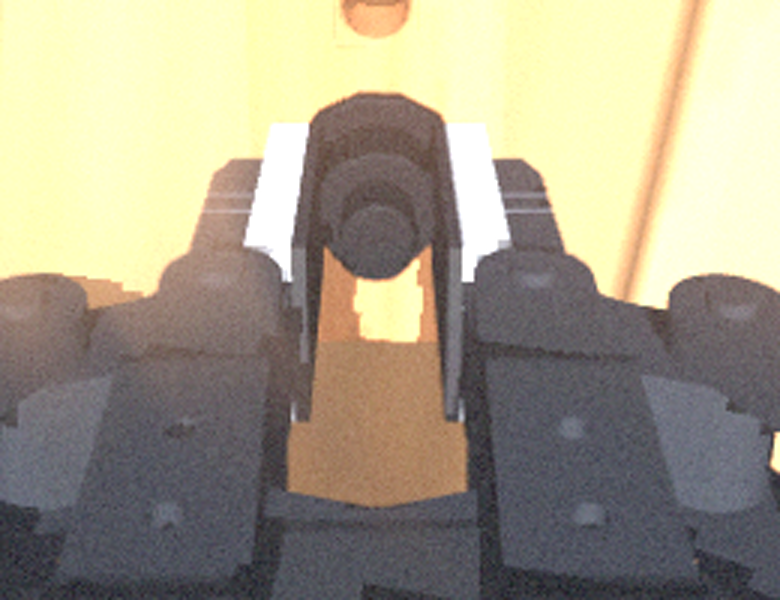

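The rivet is held by its collar. The pin top is at pixel (276,297) and still proud, and the socket at (275,223) is empty. I'll work out the rivet's pose in the tool frame.

Run:
```python
from h import *
import pickle
c=pickle.load(open('w3.pkl','rb'))
g=np.array([(u,w) for u in range(258,294) for w in range(255,314)]);p=atdepth(c,g)
Tt=R.from_rotvec(c['s']['eef_rot']).as_matrix();q=(p-c['s']['eef_pos'])@Tt*1e3
r=np.hypot(q[:,0],q[:,1]);
print(np.histogram(q[:,2],bins=np.arange(-24,8,1)))
# pin top
e,E=atz(c,[(276,297)],.13),0
t=q[(q[:,2]<-10)&(q[:,2]>-20)]
A=np.c_[t[:,:2],np.ones(len(t))]
m=np.median(t[:,2]);t=t[abs(t[:,2]-m)<1];A=np.c_[t[:,:2],np.ones(len(t))]
print('pin plane',np.linalg.lstsq(A,t[:,2],rcond=None)[0],cv2.minEnclosingCircle(t[:,:2].astype(np.float32)),len(t),t[:,2].mean())
k=q[(q[:,2]<-4)&(q[:,2]>-9.5)];print('collar',k[:,2].mean(),cv2.minEnclosingCircle(k[:,:2].astype(np.float32)),len(k))
f=q[(q[:,2]<6)&(q[:,2]>0.5)];print('flange',f[:,2].mean(),cv2.minEnclosingCircle(f[:,:2].astype(np.float32)),len(f))
```

```text
(array([  0,   0,   0,   0,   0,   0,   0,   0,   0,  31, 388,  60,  33,
        30,  23,  28,  47, 557,  80,  32,  32,  41,  33,  35,  35,  33,
        36, 309,  17,   2,   1]), array([-24, -23, -22, -21, -20, -19, -18, -17, -16, -15, -14, -13, -12,
       -11, -10,  -9,  -8,  -7,  -6,  -5,  -4,  -3,  -2,  -1,   0,   1,
         2,   3,   4,   5,   6,   7]))
pin plane [  0.0216214    0.02360986 -13.5578359 ] ((-0.8136304020881653, -1.2311056852340698), 4.95948600769043) 447 -13.595012732409819
collar -6.481746896797847 ((-0.8792189359664917, -1.3983380794525146), 9.248442649841309) 759
flange 3.177254295410446 ((7.038789749145508, -1.2286145687103271), 7.918942451477051) 413
```

```bash
python3 -m creep '[[[10,3,-10],[0,0,0]],[[24,9,-10],[0,0,0]],[[30,10,-10],[0,0,0]],[[30,10,0],[0,0,0]],[[30,10,0],[0,0,0]],[[30,10,0],[0,0,0]],[[30,10,0],[0,0,0]],[[20,8,0],[0,0,0]],[[8,2,0],[0,0,0]],[[0,0,0],[0,0,0]],[[0,0,0],[0,0,0]]]'
python3 - <<'E'
from h import *
import pickle
c=snap('wrist','w4.png');pickle.dump(c,open('w4.pkl','wb'));print(c['s']['eef_pos'],c['s']['opening'],c['s']['wrist_force'])
E
```

```text
time_s: 5.72
eef_pos: [0.558, -0.0115, 0.1442]
eef_rot: [-2.052, -2.378, 0.001]
wrist_force: [-0.4, -0.7, 0.0]
opening: 0.0152
grip_force: 39.1
[ 0.55797366 -0.01148184  0.14415302] 0.015231497410678646 [-0.40114466 -0.71495857  0.01339805]
```

View pics/w4.png

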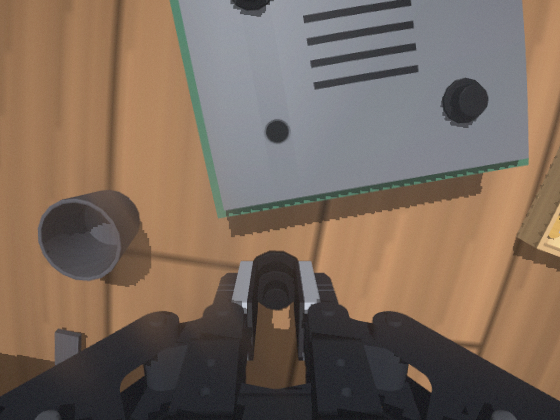

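The hole is at pixel (277,131). The cover's near edge runs from (225,212) to (527,162), and the held rivet is at (276,290). I'll measure the hole.

```bash
cat > hole.py <<'E'
from h import *
import pickle,sys
def hole(f,u0,v0,w=22,yr=(-.85,-1.25)):
    c=pickle.load(open(f,'rb'));P=c['pixels'].astype(float).mean(2)
    g=np.array([(u,v) for u in range(u0-45,u0+46,3) for v in range(v0-30,v0+31,3) if abs(u-u0)>18 or abs(v-v0)>18])
    p=atdepth(c,g); zc=np.median(p[:,2]);q=p[abs(p[:,2]-zc)<.002]
    n=np.linalg.lstsq(np.c_[q[:,:2]-q[:,:2].mean(0),np.ones(len(q))],q[:,2],rcond=None)[0];print('plane',n,len(q))
    zc=n[2];bg=np.median(P[v0-w:v0+w+1,u0-w:u0+w+1])
    m=(P[v0-w:v0+w+1,u0-w:u0+w+1]<.75*bg).astype(np.uint8)
    cs,_=cv2.findContours(m,cv2.RETR_EXTERNAL,cv2.CHAIN_APPROX_NONE);k=max(cs,key=cv2.contourArea)[:,0]+[u0-w,v0-w]
    X=atz(c,k,zc);(ctr,ax,_)=cv2.fitEllipse((X[:,:2]*1e3).astype(np.float32));print('hole',ctr,ax,zc)
    T=R.from_rotvec(c['s']['eef_rot']).as_matrix();d=T.T@(np.r_[np.array(ctr)/1e3,zc]-c['s']['eef_pos'])*1e3
    print('hole in tool',d,'shift needed',d[:2]-yr,'down to seat',d[2]-6.4)
    return c
if __name__=='__main__': hole(sys.argv[1],int(sys.argv[2]),int(sys.argv[3]))
E
python3 hole.py w4.pkl 277 131
```

```text
plane [-0.00204847  0.00282265  0.06587746] 482
hole (549.030517578125, 45.25080490112305) (13.324257850646973, 13.5180025100708) 0.06587746322583658
hole in tool [57.43888704 -0.4895434  78.26984856] shift needed [58.28888704  0.7604566 ] down to seat 71.86984856136034
```

```bash
python3 -m creep '[[[10,0.8,0],[0,0,0]],[[20,0,5],[0,0,0]],[[20,0,10],[0,0,0]],[[8.3,0,10],[0,0,0]],[[0,0,10],[0,0,0]],[[0,0,8],[0,0,0]],[[0,0,2],[0,0,0]],[[0,0,0],[0,0,0]],[[0,0,0],[0,0,0]]]'
python3 - <<'E'
from h import *
import pickle
c=snap('wrist','w5.png');pickle.dump(c,open('w5.pkl','wb'));print(c['s']['eef_pos'],c['s']['opening'],c['s']['wrist_force'])
s=snap('scene');t=snap('side')
# project hole to images for crops
def pj(c,X):
    M=np.linalg.inv(c['T']);x=(M@np.r_[X,1])[:3];K=np.array(c['camera_matrix']);return K@(x/x[2])
o=[]
for d in (s,t):
    u,v=pj(d,np.array([.549,.0453,.066]))[:2].astype(int);print(u,v)
    o.append(cv2.resize(np.clip(d['pixels'][v-28:v+28,u-36:u+36,::-1].astype(float)*1.3,0,255).astype(np.uint8),(396,308),interpolation=cv2.INTER_CUBIC))
cv2.imwrite('pics/c5.png',np.hstack(o))
E
```

```text
time_s: 6.52
eef_pos: [0.5508, 0.0457, 0.0995]
eef_rot: [2.054, 2.377, 0.0]
wrist_force: [0.7, -0.2, 1.0]
opening: 0.0149
grip_force: 39.1
[0.55078853 0.04565102 0.09949014] 0.014937818686867579 [ 0.73428642 -0.18523112  0.97819632]
298 196
298 212
```

View pics/c5.png

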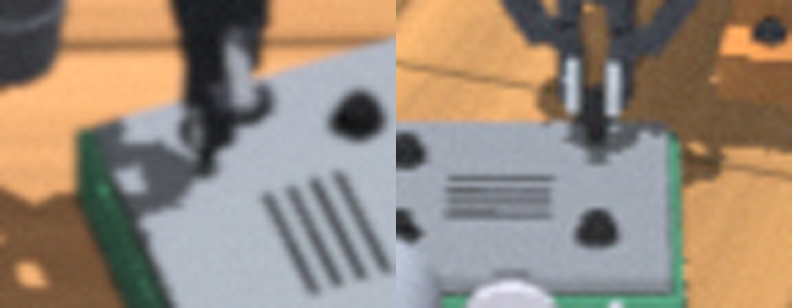

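The fixed views show the rivet's tip just above the hole, with the tip shadow meeting the hole at (205,165) left and (597,150) right. I'll go down by feel.

```bash
python3 -m creep '[[[0.4,-0.3,3],[0,0,0]],[[0,0,3],[0,0,0]],[[0,0,1],[0,0,0]],[[0,0,0],[0,0,0]]]'
python3 -m creep '[[[0,0,1],[0,0,0]],[[0,0,1],[0,0,0]],[[0,0,0],[0,0,0]]]'
python3 -m creep '[[[0,0,1],[0,0,0]],[[0,0,1],[0,0,0]],[[0,0,0],[0,0,0]]]'
```

```text
time_s: 7.0
eef_pos: [0.55, 0.0467, 0.0919]
eef_rot: [-2.053, -2.377, 0.001]
wrist_force: [-0.0, -0.4, -1.0]
opening: 0.0151
grip_force: 39.1
time_s: 7.25
eef_pos: [0.5502, 0.0467, 0.0901]
eef_rot: [-2.053, -2.378, 0.0]
wrist_force: [-0.3, 0.0, -0.9]
opening: 0.0152
grip_force: 39.1
time_s: 7.5
eef_pos: [0.5501, 0.0467, 0.0881]
eef_rot: [-2.053, -2.377, 0.0]
wrist_force: [0.0, 0.4, -0.6]
opening: 0.0151
grip_force: 39.1
```

```bash
python3 -m creep '[[[0,0,1.5],[0,0,0]],[[0,0,1.5],[0,0,0]],[[0,0,0],[0,0,0]]]'
python3 -m creep '[[[0,0,1.5],[0,0,0]],[[0,0,1.5],[0,0,0]],[[0,0,0],[0,0,0]]]'
```

```text
time_s: 7.75
eef_pos: [0.5501, 0.0467, 0.0849]
eef_rot: [-2.053, -2.377, 0.001]
wrist_force: [0.5, 0.1, -0.4]
opening: 0.015
grip_force: 39.1
time_s: 8.0
eef_pos: [0.5501, 0.0466, 0.082]
eef_rot: [-2.053, -2.377, 0.0]
wrist_force: [0.9, -0.8, 0.0]
opening: 0.0154
grip_force: 39.0
```

```bash
python3 -m creep '[[[0,0,1.5],[0,0,0]],[[0,0,1.5],[0,0,0]],[[0,0,0],[0,0,0]]]'
python3 -m creep '[[[0,0,1.5],[0,0,0]],[[0,0,1.5],[0,0,0]],[[0,0,0],[0,0,0]]]'
python3 -m creep '[[[0,0,1],[0,0,0]],[[0,0,1],[0,0,0]],[[0,0,0],[0,0,0]]]'
```

```text
time_s: 8.25
eef_pos: [0.5501, 0.0466, 0.079]
eef_rot: [-2.053, -2.377, 0.0]
wrist_force: [0.8, -0.5, -1.4]
opening: 0.0151
grip_force: 39.0
time_s: 8.5
eef_pos: [0.5501, 0.0467, 0.076]
eef_rot: [-2.053, -2.377, 0.0]
wrist_force: [0.7, -1.3, 0.1]
opening: 0.015
grip_force: 39.0
time_s: 8.75
eef_pos: [0.5502, 0.0467, 0.0741]
eef_rot: [-2.054, -2.377, 0.0]
wrist_force: [0.7, -0.9, 1.0]
opening: 0.0154
grip_force: 39.0
```

```bash
for i in 1; do python3 -m creep '[[[0,0,0.5],[0,0,0]],[[0,0,0.5],[0,0,0]],[[0,0,0],[0,0,0]]]'; python3 -m creep '[[[0,0,0.5],[0,0,0]],[[0,0,0.3],[0,0,0]],[[0,0,0],[0,0,0]]]';python3 -m creep '[[[0,0,0.3],[0,0,0]],[[0,0,0.2],[0,0,0]],[[0,0,0],[0,0,0]]]'; done | grep -E 'eef_pos|wrist|time'
```

```text
time_s: 9.0
eef_pos: [0.5502, 0.0467, 0.0732]
wrist_force: [1.0, -1.2, 0.2]
time_s: 9.25
eef_pos: [0.5502, 0.0467, 0.0725]
wrist_force: [0.7, -1.5, 2.3]
time_s: 9.5
eef_pos: [0.5502, 0.0467, 0.0721]
wrist_force: [0.4, -2.5, 2.4]
```

```bash
(python3 -m creep '[[[0,0,0.4],[0,0,0]],[[0,0,0],[0,0,0]]]'; python3 -m creep '[[[0,0,0.4],[0,0,0]],[[0,0,0],[0,0,0]]]';python3 -m creep '[[[0,0,0.4],[0,0,0]],[[0,0,0],[0,0,0]]]') | grep -E 'eef_pos|wrist|time'
```

```text
time_s: 9.67
eef_pos: [0.5503, 0.0466, 0.0717]
wrist_force: [-0.2, -3.5, 3.4]
time_s: 9.83
eef_pos: [0.5502, 0.0466, 0.0713]
wrist_force: [-1.5, -3.2, 5.4]
time_s: 10.0
eef_pos: [0.5502, 0.0466, 0.0708]
wrist_force: [-0.9, -4.2, 4.3]
```

```bash
(python3 -m creep '[[[-0.3,-0.1,0.3],[0,0,0]],[[0,0,0],[0,0,0]]]'; python3 -m creep '[[[-0.2,0,0.5],[0,0,0]],[[0,0,0],[0,0,0]]]';python3 -m creep '[[[0,0,0.5],[0,0,0]],[[0,0,0],[0,0,0]]]';python3 -m creep '[[[0,0,0.5],[0,0,0]],[[0,0,0],[0,0,0]]]') | grep -E 'eef_pos|wrist|time'
```

```text
time_s: 10.17
eef_pos: [0.5503, 0.0465, 0.0705]
wrist_force: [-0.8, -2.7, 4.2]
time_s: 10.33
eef_pos: [0.5503, 0.0463, 0.07]
wrist_force: [-0.3, -0.6, 4.2]
time_s: 10.5
eef_pos: [0.5502, 0.0463, 0.0695]
wrist_force: [0.6, 0.1, 4.5]
time_s: 10.67
eef_pos: [0.5503, 0.0463, 0.069]
wrist_force: [0.8, 0.6, 3.7]
```

```bash
(python3 -m creep '[[[0,0,0.5],[0,0,0]],[[0,0,0.5],[0,0,0]]]'; python3 -m creep '[[[0,0,0.5],[0,0,0]],[[0,0,0.5],[0,0,0]]]';python3 -m creep '[[[0,0,0],[0,0,0]]]') | grep -E 'eef_pos|wrist|time'
```

```text
time_s: 10.83
eef_pos: [0.5503, 0.0462, 0.068]
wrist_force: [-0.3, -0.8, 4.6]
time_s: 11.0
eef_pos: [0.5502, 0.0462, 0.067]
wrist_force: [0.2, -0.5, 4.4]
time_s: 11.08
eef_pos: [0.5502, 0.0462, 0.0669]
wrist_force: [2.2, -0.1, 3.5]
```

```bash
(python3 -m creep '[[[0,0,0.5],[0,0,0]],[[0,0,0.5],[0,0,0]]]'; python3 -m creep '[[[0,0,0.5],[0,0,0]],[[0,0,0.3],[0,0,0]]]';python3 -m creep '[[[0,0,0],[0,0,0]]]') | grep -E 'eef_pos|wrist|time'
```

```text
time_s: 11.25
eef_pos: [0.5502, 0.0462, 0.066]
wrist_force: [1.3, 0.3, 4.1]
time_s: 11.42
eef_pos: [0.5502, 0.0462, 0.0651]
wrist_force: [2.2, 0.4, 4.0]
time_s: 11.5
eef_pos: [0.5502, 0.0462, 0.0651]
wrist_force: [1.0, 0.8, 4.2]
```

```bash
(python3 -m creep '[[[0,0,0.5],[0,0,0]],[[0,0,0.3],[0,0,0]]]';python3 -m creep '[[[0,0,0],[0,0,0]]]') | grep -E 'eef_pos|wrist|time'
```

```text
time_s: 11.67
eef_pos: [0.5502, 0.0462, 0.0644]
wrist_force: [1.4, 1.3, 3.4]
time_s: 11.75
eef_pos: [0.5502, 0.0462, 0.0644]
wrist_force: [0.9, 1.0, 3.9]
```

```bash
(python3 -m creep '[[[0,0,0.4],[0,0,0]],[[0,0,0.4],[0,0,0]]]';python3 -m creep '[[[0,0,0.4],[0,0,0]],[[0,0,0.4],[0,0,0]]]';python3 -m creep '[[[0,0,0],[0,0,0]]]') | grep -E 'eef_pos|wrist|time'
```

```text
time_s: 11.92
eef_pos: [0.5502, 0.0462, 0.0636]
wrist_force: [1.7, 1.4, 4.6]
time_s: 12.08
eef_pos: [0.5502, 0.0462, 0.0628]
wrist_force: [1.1, 1.3, 4.7]
time_s: 12.17
eef_pos: [0.5502, 0.0462, 0.0627]
wrist_force: [1.4, 1.5, 4.6]
```

```bash
(python3 -m creep '[[[0,0,0.4],[0,0,0]],[[0,0,0.4],[0,0,0]]]';python3 -m creep '[[[0,0,0],[0,0,0]]]') | grep -E 'eef_pos|wrist|time'
```

```text
time_s: 12.33
eef_pos: [0.5502, 0.0462, 0.062]
wrist_force: [1.4, 0.4, 5.4]
time_s: 12.42
eef_pos: [0.5502, 0.0462, 0.0619]
wrist_force: [1.6, 1.6, 5.3]
```

```bash
(python3 -m creep '[[[0,0,0.4],[0,0,0]],[[0,0,0],[0,0,0]]]';python3 -m creep '[[[0,0,0.4],[0,0,0]],[[0,0,0],[0,0,0]]]') | grep -E 'eef_pos|wrist|time'
```

```text
time_s: 12.58
eef_pos: [0.5502, 0.0462, 0.0615]
wrist_force: [1.1, 1.1, 4.3]
time_s: 12.75
eef_pos: [0.5502, 0.0462, 0.0612]
wrist_force: [1.6, 0.7, 4.6]
```

```bash
(python3 -m creep '[[[0,0,0.4],[0,0,0]],[[0,0,0],[0,0,0]]]';python3 -m creep '[[[0,0,0.4],[0,0,0]],[[0,0,0],[0,0,0]]]') | grep -E 'eef_pos|wrist|time'
```

```text
time_s: 12.92
eef_pos: [0.5502, 0.0462, 0.0608]
wrist_force: [2.2, 1.0, 3.1]
time_s: 13.08
eef_pos: [0.5502, 0.0461, 0.0605]
wrist_force: [1.0, 1.0, 6.1]
```

```bash
(python3 -m creep '[[[0,0,0.4],[0,0,0]],[[0,0,0],[0,0,0]]]') | grep -E 'eef_pos|wrist|time'
```

```text
time_s: 13.25
eef_pos: [0.5502, 0.0461, 0.0601]
wrist_force: [0.1, 0.3, 6.4]
```

```bash
(python3 -m creep '[[[0,0,0.4],[0,0,0]],[[0,0,0],[0,0,0]]]';python3 -m creep '[[[0,0,0],[0,0,0]]]') | grep -E 'eef_pos|wrist|time'
```

```text
time_s: 13.42
eef_pos: [0.5503, 0.0461, 0.0598]
wrist_force: [-0.0, -0.5, 7.7]
time_s: 13.5
eef_pos: [0.5502, 0.0461, 0.0599]
wrist_force: [-0.7, 0.1, 8.0]
```

```bash
(python3 -m creep '[[[0,0,0.2],[0,0,0]],[[0,0,0],[0,0,0]]]';python3 -m creep '[[[0,0,0],[0,0,0]]]') | grep -E 'eef_pos|wrist|time'
```

```text
time_s: 13.67
eef_pos: [0.5503, 0.0461, 0.0597]
wrist_force: [-0.4, 0.4, 8.2]
time_s: 13.75
eef_pos: [0.5503, 0.0461, 0.0597]
wrist_force: [0.4, -0.6, 8.9]
```

The cover has settled about 12 mm and the force now rises steadily, so the flange is firmly home. I'll ease off, release and look.

```bash
python3 -m creep '[[[0,0,-0.6],[0,0,0]],[[0,0,0],[0,0,0]]]'; python3 -m creep '[[[0,0,0],[0,0,0]],[[0,0,0],[0,0,0]],[[0,0,0],[0,0,0]],[[0,0,0],[0,0,0]]]' 0.45; python3 -m creep '[[[0,0,-2],[0,0,0]],[[0,0,-10],[0,0,0]],[[0,0,-25],[0,0,0]],[[0,0,-25],[0,0,0]],[[0,0,0],[0,0,0]],[[0,0,0],[0,0,0]]]'
python3 - <<'E'
from h import *
import pickle
c=snap('wrist','w6.png');pickle.dump(c,open('w6.pkl','wb'));print(c['s']['eef_pos'],c['s']['opening'],c['s']['wrist_force'])
p=c['pixels'][160:420,120:440]; cv2.imwrite('pics/w6b.png',cv2.resize(np.clip(p[:,:,::-1].astype(float)*1.8,0,255).astype(np.uint8),None,fx=2.3,fy=2.3,interpolation=cv2.INTER_CUBIC))
E
```

```text
time_s: 13.92
eef_pos: [0.5503, 0.0461, 0.0603]
eef_rot: [2.053, 2.377, 0.0]
wrist_force: [0.7, -0.3, 6.7]
opening: 0.0151
grip_force: 39.6
time_s: 14.25
eef_pos: [0.5499, 0.0461, 0.0595]
eef_rot: [-2.053, -2.377, 0.001]
wrist_force: [-0.7, -0.5, 0.7]
opening: 0.0382
grip_force: 0.0
time_s: 14.75
eef_pos: [0.5509, 0.0462, 0.1242]
eef_rot: [2.052, 2.376, 0.003]
wrist_force: [0.2, -0.0, -0.6]
opening: 0.0383
grip_force: 0.0
[0.55093313 0.04620135 0.1241635 ] 0.03827670537590373 [ 0.1748651  -0.00129831 -0.57866427]
```

View pics/w6b.png

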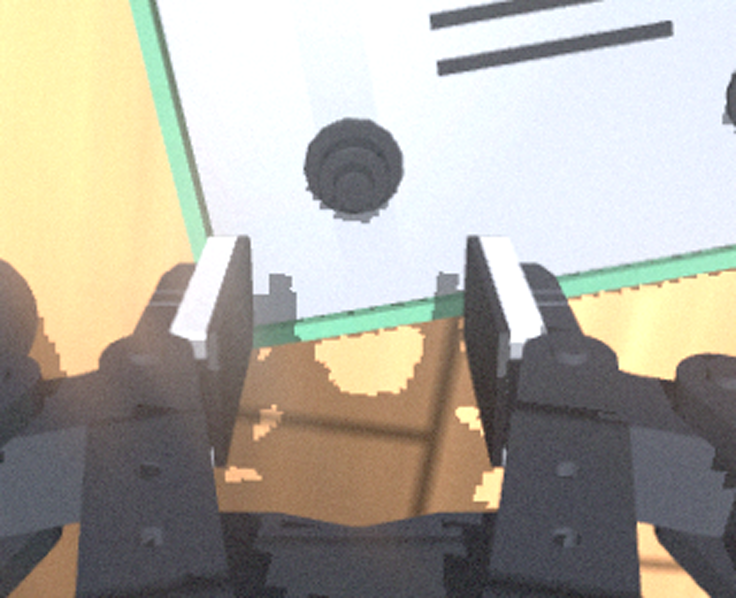

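The rivet stands upright in the hole with its flange flat and its pin proud. The pin is at crop (353,183), which is pixel (273.5,239.6). I'll measure its heights and centre.

Run:
```python
from h import *
import pickle
c=pickle.load(open('w6.pkl','rb'))
g=np.array([(u,w) for u in range(235,318) for w in range(200,262)]);p=atdepth(c,g)
zc=np.median(p[:,2]);h=(p[:,2]-zc)*1e3;print('cover z',zc)
Tt=R.from_rotvec(c['s']['eef_rot']).as_matrix();q=(p-c['s']['eef_pos'])@Tt*1e3
for a,b in ((2,4.5),(11.5,14),(17,23)):
    m=(h>a)&(h<b);t=q[m];print(m.sum(),np.median(h[m]),cv2.minEnclosingCircle(t[:,:2].astype(np.float32)),'tool z',np.median(t[:,2]))
```

```text
cover z 0.05551245290827023
526 2.7533331652726116 ((-0.45730698108673096, -2.405186176300049), 12.735801696777344) tool z 65.89815973952206
437 12.773277497728081 ((-0.4057929217815399, -2.3269121646881104), 8.885075569152832) tool z 55.877320200219636
254 19.986996840135316 ((-0.35528889298439026, -2.4878668785095215), 5.034922122955322) tool z 48.65963403483137
```

```bash
(python3 -m creep '[[[-0.4,-0.8,0],[0,0,0]],[[0,0,0],[0,0,0]],[[0,0,0],[0,0,0]],[[0,0,0],[0,0,0]],[[0,0,0],[0,0,0]],[[0,0,0],[0,0,0]]]' 0; python3 -m creep '[[[0,0,10],[0,0,0]],[[0,0,15],[0,0,0]],[[0,0,10],[0,0,0]],[[0,0,6],[0,0,0]],[[0,0,3],[0,0,0]],[[0,0,0],[0,0,0]],[[0,0,0],[0,0,0]]]') | grep -E 'eef_pos|wrist|time|open'
```

```text
time_s: 15.3
eef_pos: [0.5494, 0.0457, 0.1218]
wrist_force: [-0.5, 0.1, -0.6]
opening: 0.0
time_s: 15.88
eef_pos: [0.5496, 0.0457, 0.0783]
wrist_force: [-0.5, -0.4, -0.0]
opening: -0.0001
```

```bash
(python3 -m creep '[[[0,0,0.6],[0,0,0]],[[0,0,0.6],[0,0,0]],[[0,0,0.6],[0,0,0]]]';python3 -m creep '[[[0,0,0.4],[0,0,0]],[[0,0,0.4],[0,0,0]]]';python3 -m creep '[[[0,0,0.4],[0,0,0]],[[0,0,0],[0,0,0]]]') | grep -E 'eef_pos|wrist|time'
```

```text
time_s: 16.13
eef_pos: [0.5496, 0.0457, 0.0766]
wrist_force: [-0.3, -0.6, -0.5]
time_s: 16.3
eef_pos: [0.5495, 0.0457, 0.0755]
wrist_force: [-0.8, 0.5, 0.2]
time_s: 16.47
eef_pos: [0.5495, 0.0456, 0.0751]
wrist_force: [-1.5, -0.1, 1.5]
```

```bash
(python3 -m creep '[[[0,0,0.4],[0,0,0]],[[0,0,0],[0,0,0]]]';python3 -m creep '[[[0,0,0.4],[0,0,0]],[[0,0,0],[0,0,0]]]';python3 -m creep '[[[0,0,0.3],[0,0,0]],[[0,0,0],[0,0,0]]]') | grep -E 'eef_pos|wrist|time'
```

```text
time_s: 16.63
eef_pos: [0.5495, 0.0456, 0.0748]
wrist_force: [-1.7, -1.0, 3.6]
time_s: 16.8
eef_pos: [0.5495, 0.0456, 0.0743]
wrist_force: [-1.5, -1.4, 4.9]
time_s: 16.97
eef_pos: [0.5495, 0.0456, 0.0741]
wrist_force: [-1.5, -2.3, 5.7]
```

```bash
(python3 -m creep '[[[0,0,0.3],[0,0,0]],[[0,0,0],[0,0,0]]]';python3 -m creep '[[[0,0,0.3],[0,0,0]],[[0,0,0],[0,0,0]]]';python3 -m creep '[[[0,0,0.3],[0,0,0]],[[0,0,0],[0,0,0]]]') | grep -E 'eef_pos|wrist|time'
```

```text
time_s: 17.13
eef_pos: [0.5496, 0.0456, 0.0739]
wrist_force: [-2.3, -2.3, 6.3]
time_s: 17.3
eef_pos: [0.5496, 0.0455, 0.0737]
wrist_force: [-2.4, -2.2, 7.2]
time_s: 17.47
eef_pos: [0.5497, 0.0455, 0.0735]
wrist_force: [-3.6, -2.8, 7.3]
```

```bash
(python3 -m creep '[[[0,0,0.3],[0,0,0]],[[0,0,0.3],[0,0,0]]]';python3 -m creep '[[[0,0,0.3],[0,0,0]],[[0,0,0],[0,0,0]]]') | grep -E 'eef_pos|wrist|time'
```

```text
time_s: 17.63
eef_pos: [0.5497, 0.0455, 0.073]
wrist_force: [-3.9, -2.2, 10.2]
time_s: 17.8
eef_pos: [0.5497, 0.0454, 0.0728]
wrist_force: [-4.2, -3.4, 10.8]
```

```bash
(python3 -m creep '[[[-0.3,-0.3,0],[0,0,0]],[[0,0,0],[0,0,0]]]';python3 -m creep '[[[0,0,0.3],[0,0,0]],[[0,0,0],[0,0,0]]]';python3 -m creep '[[[0,0,0.3],[0,0,0]],[[0,0,0],[0,0,0]]]') | grep -E 'eef_pos|wrist|time'
```

```text
time_s: 17.97
eef_pos: [0.5495, 0.0452, 0.0729]
wrist_force: [-3.7, -2.5, 10.3]
time_s: 18.13
eef_pos: [0.5495, 0.0452, 0.0726]
wrist_force: [-3.5, -2.0, 11.1]
time_s: 18.3
eef_pos: [0.5496, 0.0452, 0.0724]
wrist_force: [-4.0, -2.3, 11.2]
```

```bash
(python3 -m creep '[[[0,0,0.3],[0,0,0]],[[0,0,0.3],[0,0,0]]]';python3 -m creep '[[[0,0,0.3],[0,0,0]],[[0,0,0.3],[0,0,0]]]') | grep -E 'eef_pos|wrist|time'
```

```text
time_s: 18.47
eef_pos: [0.5496, 0.0452, 0.0719]
wrist_force: [-3.0, -1.4, 11.9]
time_s: 18.63
eef_pos: [0.5496, 0.0452, 0.0713]
wrist_force: [-4.0, -2.3, 11.8]
```

The force has levelled off at about 12 N, so the pin is sliding.

```bash
(python3 -m creep '[[[0,0,0.35],[0,0,0]],[[0,0,0.35],[0,0,0]],[[0,0,0.35],[0,0,0]],[[0,0,0.35],[0,0,0]]]';python3 -m creep '[[[0,0,0.35],[0,0,0]],[[0,0,0.35],[0,0,0]]]') | grep -E 'eef_pos|wrist|time'
```

```text
time_s: 18.97
eef_pos: [0.5496, 0.0452, 0.0698]
wrist_force: [-4.0, -2.9, 12.2]
time_s: 19.13
eef_pos: [0.5496, 0.0452, 0.0692]
wrist_force: [-5.0, -3.0, 12.9]
```

```bash
(python3 -m creep '[[[0,0,0.35],[0,0,0]],[[0,0,0.35],[0,0,0]]]';python3 -m creep '[[[0,0,0.35],[0,0,0]],[[0,0,0.35],[0,0,0]]]') | grep -E 'eef_pos|wrist|time'
```

```text
time_s: 19.3
eef_pos: [0.5496, 0.0452, 0.0685]
wrist_force: [-2.8, -3.4, 12.5]
time_s: 19.47
eef_pos: [0.5496, 0.0452, 0.0677]
wrist_force: [-3.4, -3.5, 11.8]
```

```bash
(python3 -m creep '[[[0,0,0.35],[0,0,0]],[[0,0,0.35],[0,0,0]]]';python3 -m creep '[[[0,0,0.3],[0,0,0]],[[0,0,0.3],[0,0,0]]]') | grep -E 'eef_pos|wrist|time'
```

```text
time_s: 19.63
eef_pos: [0.5496, 0.0452, 0.0671]
wrist_force: [-3.9, -1.9, 12.0]
time_s: 19.8
eef_pos: [0.5496, 0.0452, 0.0665]
wrist_force: [-3.1, -2.0, 12.3]
```

```bash
(python3 -m creep '[[[0,0,0.3],[0,0,0]],[[0,0,0],[0,0,0]]]') | grep -E 'eef_pos|wrist|time'
```

```text
time_s: 19.97
eef_pos: [0.5496, 0.0452, 0.0661]
wrist_force: [-2.8, -1.9, 11.3]
```

```bash
(python3 -m creep '[[[0,0,0.3],[0,0,0]],[[0,0,0],[0,0,0]]]';python3 -m creep '[[[0,0,0.3],[0,0,0]],[[0,0,0],[0,0,0]]]') | grep -E 'eef_pos|wrist|time'
```

```text
time_s: 20.13
eef_pos: [0.5496, 0.0452, 0.0658]
wrist_force: [-3.9, -3.0, 12.3]
time_s: 20.3
eef_pos: [0.5496, 0.0452, 0.0655]
wrist_force: [-3.9, -2.1, 12.6]
```

```bash
(python3 -m creep '[[[0,0,0.3],[0,0,0]],[[0,0,0],[0,0,0]]]') | grep -E 'eef_pos|wrist|time'
```

```text
time_s: 20.47
eef_pos: [0.5496, 0.0452, 0.0653]
wrist_force: [-3.7, -2.2, 12.1]
```

```bash
(python3 -m creep '[[[0,0,0.3],[0,0,0]],[[0,0,0],[0,0,0]]]') | grep -E 'eef_pos|wrist|time'
```

```text
time_s: 20.63
eef_pos: [0.5496, 0.0452, 0.065]
wrist_force: [-3.1, -1.9, 13.3]
```

```bash
(python3 -m creep '[[[0,0,0.3],[0,0,0]],[[0,0,0],[0,0,0]]]') | grep -E 'eef_pos|wrist|time'
```

```text
time_s: 20.8
eef_pos: [0.5496, 0.0452, 0.0648]
wrist_force: [-5.2, -2.5, 13.5]
```

```bash
(python3 -m creep '[[[0,0,0.2],[0,0,0]],[[0,0,0],[0,0,0]]]') | grep -E 'eef_pos|wrist|time'
```

```text
time_s: 20.97
eef_pos: [0.5497, 0.0452, 0.0647]
wrist_force: [-4.2, -3.3, 13.5]
```

```bash
(python3 -m creep '[[[0,0,0.3],[0,0,0]],[[0,0,0],[0,0,0]]]') | grep -E 'eef_pos|wrist|time'
```

```text
time_s: 21.13
eef_pos: [0.5497, 0.0451, 0.0644]
wrist_force: [-5.5, -2.6, 15.7]
```

```bash
(python3 -m creep '[[[0,0,0.2],[0,0,0]],[[0,0,0],[0,0,0]]]') | grep -E 'eef_pos|wrist|time'
```

```text
time_s: 21.3
eef_pos: [0.5497, 0.0451, 0.0643]
wrist_force: [-5.2, -3.1, 16.3]
```

The force has climbed past the 12 N plateau to 16 N, so the pin is on its stop. I'll lift off and check.

```bash
python3 -m creep '[[[0,0,-0.5],[0,0,0]],[[0,0,-1],[0,0,0]],[[0,0,-3],[0,0,0]],[[0,0,-12],[0,0,0]],[[0,0,-22],[0,0,0]],[[0,0,-22],[0,0,0]],[[0,0,0],[0,0,0]],[[0,0,0],[0,0,0]]]'
python3 - <<'E'
from h import *
import pickle
c=snap('wrist','w7.png');pickle.dump(c,open('w7.pkl','wb'))
T=np.linalg.inv(c['T']);x=(T@np.r_[.549,.0445,.066,1])[:3];u,v=(np.array(c['camera_matrix'])@(x/x[2]))[:2].astype(int);print(u,v)
g=np.array([(a,b) for a in range(u-42,u+43) for b in range(v-40,v+20)]);p=atdepth(c,g)
zc=np.median(p[:,2][(p[:,2]>.05)&(p[:,2]<.06)]);h=(p[:,2]-zc)*1e3;print('cover',zc,np.histogram(h,bins=np.arange(-3,25,1)))
m=(h>11)&(h<22)&(np.hypot(p[:,0]-.549,p[:,1]-.045)<.02);t=p[m];print(m.sum(),np.percentile(h[m],[2,50,98]),cv2.minEnclosingCircle((t[:,:2]*1e3).astype(np.float32)))
q=p[m&(h<14)];print('tilt',np.linalg.lstsq(np.c_[q[:,:2]-q[:,:2].mean(0),np.ones(len(q))],q[:,2],rcond=None)[0])
im=c['pixels'][v-60:v+40,u-66:u+67];cv2.imwrite('pics/w7b.png',cv2.resize(np.clip(im[:,:,::-1].astype(float)*2,0,255).astype(np.uint8),None,fx=5,fy=5,interpolation=cv2.INTER_CUBIC))
E
```

```text
time_s: 21.97
eef_pos: [0.5497, 0.0454, 0.125]
eef_rot: [2.052, 2.376, 0.003]
wrist_force: [-0.9, -0.1, -0.7]
opening: 0.0001
grip_force: 0.0
275 236
cover 0.05538692925101629 (array([   0,    1, 2137, 1559,   52,  351,  170,   15,   14,   13,   15,
         13,   16,   13,   32,  422,  277,    0,    0,    0,    0,    0,
          0,    0,    0,    0,    0]), array([-3, -2, -1,  0,  1,  2,  3,  4,  5,  6,  7,  8,  9, 10, 11, 12, 13,
       14, 15, 16, 17, 18, 19, 20, 21, 22, 23, 24]))
731 [11.69597236 12.85841132 13.59925501] ((548.6815795898438, 45.2103157043457), 8.960049629211426)
tilt [ 0.00122047 -0.00749069  0.0682233 ]
```

View pics/w7b.png

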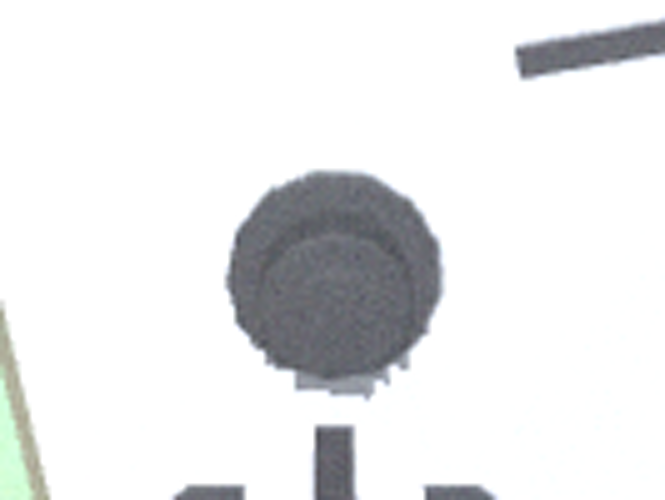

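The pin is flush: the collar top is flat at 12.9 mm with nothing above it. The flange is square on the cover and centred to within 0.4 mm of the hole, and the fingers are clear.

```bash
python3 -c "
from station import manip
print(manip.job_done())"
```

```text
the job is handed in; nothing more can be done
None
```

The push rivet is fully home in the cover's empty hole with its pin pressed flush, the gripper is clear of it, and the job is handed in; no verdict was returned, and I did not re-measure the bystanders at the end.

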